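Fetch the keepsake tin from behind the ornaments

TASK

Stand the blue vase, the brass candlestick and the green bottle upright on the blue tote lid, out of the way; only then fetch the red tin from behind them and set it upright inside the open cardboard carton. While the tin goes into the carton all three ornaments stay on the lid; after that put each ornament back upright on the white tray in the place where it stood at first. Set everything down gently rather than dropping it, tip nothing over, and leave the tape roll, the yellow box and the mug alone.

Things in the scene. Friction and masses are not known exactly. Their poses are not given: they have to be found in the camera images.
- vase_mid (a point): Blue ceramic vase, 120 mm tall: round belly up to 49 mm across below, narrowing to a straight neck 30 mm across over the top 46 mm. It may be gripped anywhere on the straight neck from above; it is upright at the start, round about its z axis (z up), about 250 g. This point is on its axis, half-way up (60 mm above its underside).
- candlestick_mid (a point): Brass candlestick with a candle stub flush in its cup, 130 mm tall: foot 49 mm across, thin stem, straight cup (the neck) 30 mm across over the top 60 mm; a thin wick (6 mm, no obstacle) stands on top. It may be gripped anywhere on the straight neck from above; it is upright at the start, round about its z axis (z up), about 300 g. This point is on its axis, half-way up (65 mm above its underside).
- bottle_mid (a point): Green bottle with a cork-brown band at the top, 125 mm tall: body 49 mm across up to 60 mm high, straight neck 30 mm across over the top 47 mm. It may be gripped anywhere on the straight neck from above; it is upright at the start, round about its z axis (z up), about 250 g. This point is on its axis, half-way up (62.5 mm above its underside).
- tin_mid (a point): Round red tin with white trim, 52 mm across, 50 mm tall, about 150 g, upright, z up. It stands on the white tray towards its far side, with the three tall ornaments close round it to the left, right and front (gaps of about 2 to 20 mm), so that a gripper has no room until they are cleared. This point is its centre, 25 mm above its underside.
- bay: White tray (fixed) on which the three ornaments and the tin stand at the start: floor 190 x 210 mm (x, y), its upper face 12 mm above the table; 10 mm thick wooden edges 35 mm high along the far side (its +x) and both y sides, open towards the robot. Origin: centre of its underside, on the table; z up. The ornaments are shuffled among three places, about (20, 58), (20, -58) and (-30, 0) mm in its x, y; the tin is at about (30, 0).
- tote_lid: Blue plastic tote lid (fixed) lying flat on the table to one side, the side area: 270 mm (its x) by 150 mm (its y), with a small white latch (12 mm) outside each short end, flat top 14 mm above the table. Origin: centre of its underside, on the table; z up. There is room for three ornaments in a row along its x, 80 mm apart.
- carton: Open-topped cardboard carton (fixed) on the other side, the tin's destination: 170 mm (its x) by 160 mm (its y), 45 mm high, walls 5 mm, inner floor 5 mm above the table. Origin: centre of its underside, on the table; z up. It may swap sides with the tote lid.
- tape_roll: Bystander: brown roll of tape lying flat, 96 mm across, 48 mm high, loose. Origin: centre of its underside.
- gift_box: Bystander: yellow box 85 x 70 x 55 mm, loose. Origin: centre of its underside.
- mug: Bystander: white mug 76 mm across, 85 mm high, loose, handle at its +y. Origin: centre of its underside.
Mind the look-alikes: they are no part of the job. Of the things like the part that bears vase_mid, leave any that is pink; of the rest the larger one is meant.

How it is judged:
On the way, in this order (a step that is already met when the one before it is completed fails the run):
1. the vase, the candlestick and the bottle all stand upright and released on the tote lid, the tin still where it was (within 20 mm) (x of vase_mid in the frame of tote_lid between -0.135 and 0.135 m and y of vase_mid in the frame of tote_lid between -0.075 and 0.075 m and z of vase_mid in the frame of tote_lid below 0.08 m and angle between each of vase_mid, candlestick_mid, bottle_mid's own z axis and vertical below 0.12 rad and x of candlestick_mid in the frame of tote_lid between -0.135 and 0.135 m and y of candlestick_mid in the frame of tote_lid between -0.075 and 0.075 m and z of candlestick_mid in the frame of tote_lid below 0.085 m and x of bottle_mid in the frame of tote_lid between -0.135 and 0.135 m and y of bottle_mid in the frame of tote_lid between -0.075 and 0.075 m and z of bottle_mid in the frame of tote_lid below 0.0825 m and contact force between the fingers and vase below 0.1 N and contact force between the fingers and candlestick below 0.1 N and contact force between the fingers and bottle below 0.1 N and distance of tin_mid from where it was at the start of the episode below 0.02 m), for 0.2 s.
2. the tin stands upright and released in the carton, the three ornaments still on the lid (x of vase_mid in the frame of tote_lid between -0.135 and 0.135 m and y of vase_mid in the frame of tote_lid between -0.075 and 0.075 m and z of vase_mid in the frame of tote_lid below 0.08 m and angle between each of vase_mid, candlestick_mid, bottle_mid's own z axis and vertical below 0.12 rad and x of candlestick_mid in the frame of tote_lid between -0.135 and 0.135 m and y of candlestick_mid in the frame of tote_lid between -0.075 and 0.075 m and z of candlestick_mid in the frame of tote_lid below 0.085 m and x of bottle_mid in the frame of tote_lid between -0.135 and 0.135 m and y of bottle_mid in the frame of tote_lid between -0.075 and 0.075 m and z of bottle_mid in the frame of tote_lid below 0.0825 m and x of tin_mid in the frame of carton between -0.075 and 0.075 m and y of tin_mid in the frame of carton between -0.07 and 0.07 m and z of tin_mid in the frame of carton between 0.02 and 0.038 m and angle between tin_mid's own z axis and vertical below 0.15 rad and contact force between the fingers and tin below 0.1 N), for 0.2 s.
At the end, for the whole second after the job is handed in: The tin stands upright on the carton's floor, inside its walls; the vase, the candlestick and the bottle stand upright on the tray, each within 15 mm of where it stood at the start; all are released and at rest (x of tin_mid in the frame of carton between -0.075 and 0.075 m and y of tin_mid in the frame of carton between -0.07 and 0.07 m and z of tin_mid in the frame of carton between 0.02 and 0.038 m and angle between tin_mid's own z axis and vertical below 0.15 rad and contact force between the fingers and tin below 0.1 N and linear speed of each of tin, vase, candlestick, bottle below 0.02 m/s and distance of each of vase_mid, candlestick_mid, bottle_mid from where it was at the start of the episode below 0.015 m and angle between each of vase_mid, candlestick_mid, bottle_mid's own z axis and vertical below 0.12 rad and contact force between the fingers and vase below 0.1 N and contact force between the fingers and candlestick below 0.1 N and contact force between the fingers and bottle below 0.1 N); the robot touches nothing.
It fails at once if an ornament or the tin is dropped (falls free by more than about 20 mm) ((linear speed of vase above 0.65 m/s and contact force between the fingers and vase below 0.1 N) or (linear speed of candlestick above 0.65 m/s and contact force between the fingers and candlestick below 0.1 N) or (linear speed of bottle above 0.65 m/s and contact force between the fingers and bottle below 0.1 N) or (linear speed of tin above 0.65 m/s and contact force between the fingers and tin below 0.1 N)).
It fails at once if an ornament or the tin is tipped over (angle between any of vase_mid, candlestick_mid, bottle_mid, tin_mid's own z axis and vertical above 0.8 rad).
It fails at once if the tape roll, the yellow box or the mug is moved by more than 20 mm (distance of any of tape_roll, gift_box, mug from where it was at the start of the episode above 0.02 m).
It also fails if it takes over 138 s, if anything falls off the work surface, if the arm or the gripper's body presses on something with over 40 N, if the wrist force passes 120 N, or if a joint passes its speed limit or range.

ROBOT

A 7-joint arm with a two-finger parallel gripper is mounted at the origin on the work surface. World frame = base frame: x ahead of the robot, y to its left, z up, the work surface at z = 0. Lengths are in m, angles in rad, forces in N, time in s.
With the tool pointing down it reaches from about 0.4 to 0.85 m from the base axis. Payload 10.4 kg.
Tool frame: the origin (TCP) lies on the centre line of the jaws, within the pads' length; the fingertips stand 11 mm ahead of it and the grasp point (between the pads) lies 8 mm behind it; z points along the fingers, y is the line along which they close (so a half turn about z gives the same grasp; the last joint's range is limited). The gripper opens to 87 mm and grips with 3 to 60 N. Pads are 19 mm wide; open, the fingers measure 117 mm over their backs; the gripper's body (75 mm by 190 mm) begins 51 mm behind the grasp point.
Start: joints at [1.251, 0.332, -0.065, 1.46, 0.022, 1.35, -0.088], TCP at [0.183, -0.598, 0.234] pointing down, gripper open.
Joint ranges: [-2.6, 2.6], [-0.5, 2.12], [-1.47, 1.34], [0.16, 2.42], [-1.27, 4.41], [0.06, 2.06], [-2.6, 2.6]. Speed limits (rad/s): [2.22, 2.22, 2.79, 2.79, 3.14, 3.14, 3.14].

INTERFACE

Orientations are given as a unit quaternion [x, y, z, w].
In Python, from bench import r gives the robot as it stands.
- The arm moves only by the shell command python3 -m pendant 'ROWS' [OPENING] [FORCE]. ROWS is JSON, a list of rows, each a list of 4 numbers: the shift along the tool's x, y, z in m, then the turn about the tool's z in rad. A call has 1 to 8 rows; each row shifts and turns the commanded pose from where the row before left it, along the tool's axes as they then stand; what a row does not reach is not made up. A row lasts 1/12 s, in which the tool goes at most 41.7 mm and 7.16 degrees, less where a joint would pass 70% of its speed; a pose out of reach is approached as far as the arm can. A call with a gripper value outside its range is refused whole. OPENING is the opening, from 0 (shut) to 1 (fully open), set as the call begins (- or left out, the last holds). The fingers move at their own pace and stop on an object; FORCE is the grip in N (left out, the last holds). Time passes only in rows, so rows that do not move let the fingers close. It gives the time, the measured TCP pose, the force, the opening and the grip force at its end, in the units of the state.
- r.read_state(): the state, without advancing time (a new reading comes with each control period).
- r.camera(name): name is "scene" or "top" or "wrist"; returns a dict with "img" (420x560x3 uint8, red, green, blue), "camera_matrix" (3x3 intrinsics, pixels), "xyz" and "attitude" of the camera in the world. Camera axes: x right, y down, z forward; pixel columns grow to the right and rows downward; lengths in m; the calibration is good to about 2 mm. The wrist camera is an equidistant fisheye: a pixel r from the principal point sees the ray r / f radians off the axis. A picture is of the moment at which its call begins. There is no depth.
- r.close_job(): hands the job in; it is judged then, once.
Trained networks look in the newest picture that a camera, given by its name, has taken for a name from the list of things; names that differ only in an ending like _2 or _b are one class to them, and where a whole thing is asked for, a point or a joint stands for the part that bears it (a point fixed in the world has none). Each returns a list of dicts, best first, with "score" (0 to 1); they miss things now and then, are a little off and sometimes report something else, mostly with a low value. They report only what shows in the picture. A call takes as long as a camera call. They do not tell look-alikes from the thing itself.
- r.outline_of(thing, camera): "mask" (420x560 bool, what is visible of it) and "bbox" ([centre column, centre row, width, height] in pixels, round what is visible of it).
The state is a dict: "time": time; "joint_positions": joint angles; "joint_vel": joint speeds; "joint_torque": joint torques, N m; "ee_pos": TCP position; "eef_rot": TCP orientation; "ft_force": force on the tool from outside, world axes, zero at the start; "torque": the same for the moment, N m; "width": finger opening in m; "grip_force": force on a finger pad.
Only numpy, scipy, OpenCV 4.12 (cv2) and the standard library are available. Lean on these libraries where they do the work, as an engineer would, in place of code of your own. Each camera call takes 0.05 s, during which the arm holds its last target. There are 200 camera calls.

## Working session

There is one attempt and no reset: what is moved stays moved. The work goes in short steps, Python scripts to look and compute and a shell command to move; the robot and the scene stay as the last step left them, time stands still between calls to the robot, and variables do not carry over. Pictures are saved under pics/ and viewed, at most 14 in all, crops included, and the job is handed in when it is done.

```bash
mkdir -p pics; ls
cat > h.py <<'E'
import numpy as np, cv2
from bench import r
from scipy.spatial.transform import Rotation as R
def rot(a):
    a=np.array(a,float)
    return a if a.shape==(3,3) else R.from_quat(a).as_matrix()
def shot(n,save=None):
    c=r.camera(n); 
    if save: cv2.imwrite('pics/'+save,c['img'][:,:,::-1])
    return c
def ray(c,n,u,v):
    K=np.array(c['camera_matrix']); x=(u-K[0,2])/K[0,0]; y=(v-K[1,2])/K[1,1]
    if n=='wrist':
        t=np.hypot(x,y); s=np.sin(t)/t if t>1e-9 else 1; d=np.array([x*s,y*s,np.cos(t)])
    else: d=np.array([x,y,1.])
    return rot(c['attitude'])@d
def at(c,n,u,v,z):
    d=ray(c,n,u,v); p=np.array(c['xyz']); return p+d*(z-p[2])/d[2]
E
python3 - <<'E'
from h import *
s=r.read_state(); print(s['time'],s['ee_pos'],s['eef_rot'],s['width'],s['joint_positions'])
for n in ['top','scene','wrist']:
    c=shot(n,n+'0.png'); print(n,np.round(c['xyz'],3),np.round(c['camera_matrix'],1).tolist(),c['attitude'])
    for t in ['vase_mid','candlestick_mid','bottle_mid','tin_mid','bay','tote_lid','carton','tape_roll','gift_box','mug']:
        for o in r.outline_of(t,n): 
            if o['score']>.2: print(' ',t,round(o['score'],2),np.round(o['bbox']))
E
```

```text
pics
0.0 [ 0.18266664 -0.59731176  0.23273526] [ 9.89004147e-01  1.47886032e-01 -1.48811700e-04 -7.04077835e-04] 0.08744668663062322 [ 1.25138446  0.33287173 -0.06468738  1.46098053  0.02161507  1.34987556
 -0.08846408]
top [0.452 0.009 0.915] [[450.1, 0.0, 274.7], [0.0, 450.1, 207.9], [0.0, 0.0, 1.0]] [ 0.70613941 -0.70155896  0.07811044 -0.05550599]
  vase_mid 0.79 [239. 202.  26.  31.]
  vase_mid 0.66 [176. 232.  22.  21.]
  vase_mid 0.64 [262. 303.  25.  24.]
  candlestick_mid 0.7 [269. 194.  25.  29.]
  candlestick_mid 0.67 [275. 223.  26.  28.]
  bottle_mid 0.84 [298. 193.  30.  32.]
  tin_mid 0.58 [268. 195.  24.  32.]
  tin_mid 0.23 [242. 124.  59.  53.]
  bay 0.66 [272. 209. 137. 117.]
  tote_lid 0.89 [404. 278.  92. 145.]
  carton 0.87 [114. 305. 104. 101.]
  tape_roll 0.73 [136. 149.  54.  52.]
  gift_box 0.58 [392. 153.  59.  51.]
  mug 0.84 [243. 124.  59.  46.]
  mug 0.44 [394. 152.  63.  53.]
scene [1.097 0.45  0.527] [[422.8, 0.0, 283.9], [0.0, 422.8, 201.9], [0.0, 0.0, 1.0]] [ 0.35715168  0.80615249 -0.43398246 -0.18498663]
  vase_mid 0.95 [339. 179.  18.  57.]
  vase_mid 0.78 [374. 250.  22.  40.]
  vase_mid 0.56 [302. 222.  26.  66.]
  candlestick_mid 0.9 [286. 200.  13.  61.]
  bottle_mid 0.77 [250. 202.  24.  66.]
  tin_mid 0.64 [272. 231.  27.  42.]
  bay 0.93 [278. 237. 154.  98.]
  bay 0.5 [231. 169. 116.  65.]
  tote_lid 0.81 [233. 170. 116.  62.]
  carton 0.79 [466. 252. 130. 100.]
  tape_roll 0.82 [363. 345.  68.  78.]
  gift_box 0.91 [152. 203.  52.  43.]
  mug 0.83 [229. 276.  69.  70.]
wrist [ 0.247 -0.577  0.385] [[325.2, 0.0, 281.9], [0.0, 325.2, 209.6], [0.0, 0.0, 1.0]] [ 0.79746106 -0.59007614 -0.07443056  0.10161743]
  tin_mid 0.33 [105.   5.  85.  10.]
  tote_lid 0.65 [103.   4.  84.   8.]
```

View pics/top0.png

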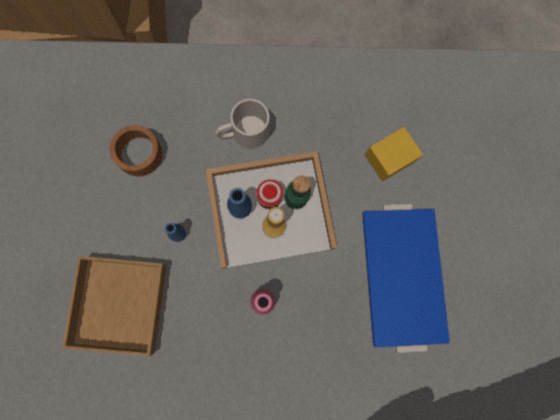

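View pics/scene0.png

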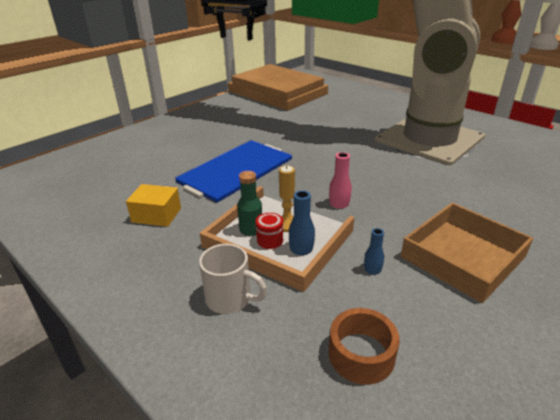

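The tray stands in the middle with the blue vase (top about 238,195), candlestick (276,214), bottle (301,184) and tin (270,191). The lid is on the right and the carton on the left. The small blue vase (176,232) and pink vase (263,302) are decoys.

```bash
cat > m.py <<'E'
from h import *
c=shot('top')
im=cv2.resize(c['img'][170:260,205:325],None,fx=6.6,fy=6.6,interpolation=cv2.INTER_CUBIC)
cv2.imwrite('pics/crop1.png',im[:,:,::-1])
for nm,u,v,z in [('vase',238,195,.132),('cand',276.5,214,.142),('bottle',301,184,.137),('tin',270,191,.062),('smallvase',171,228,.09),('pink',263,301,.12)]:
    print(nm,np.round(at(c,'top',u,v,z),4))
for t,z in [('tote_lid',.014),('carton',.02),('bay',.02),('mug',.05),('tape_roll',.05),('gift_box',.05)]:
    o=r.outline_of(t,'top')[0]; ys,xs=np.nonzero(o['mask'])
    p=np.array([at(c,'top',x,y,z)[:2] for x,y in zip(xs,ys)]); 
    print(t,cv2.minAreaRect((p*1000).astype(np.float32)))
E
python3 m.py
```

```text
vase [0.6252 0.0496 0.132 ]
cand [ 0.5897 -0.0185  0.142 ]
bottle [ 0.6453 -0.0623  0.137 ]
tin [ 0.6492 -0.0087  0.062 ]
smallvase [0.5711 0.1735 0.09  ]
pink [0.4407 0.0036 0.12  ]
tote_lid ((491.09259033203125, -279.6692199707031), (292.3138427734375, 153.75682067871094), 2.6491119861602783)
carton ((431.2318420410156, 286.75250244140625), (176.30409240722656, 174.7035369873047), 84.94232940673828)
bay ((624.5322875976562, -9.783309936523438), (207.39585876464844, 234.74449157714844), 10.208700180053711)
mug ((788.6237182617188, 38.3931999206543), (95.89385986328125, 113.08505249023438), 56.039398193359375)
tape_roll ((733.8187255859375, 258.069091796875), (109.57909393310547, 95.1707534790039), 49.337955474853516)
gift_box ((732.945556640625, -256.6165466308594), (74.39839935302734, 105.58241271972656), 31.62923812866211)
```

View pics/crop1.png

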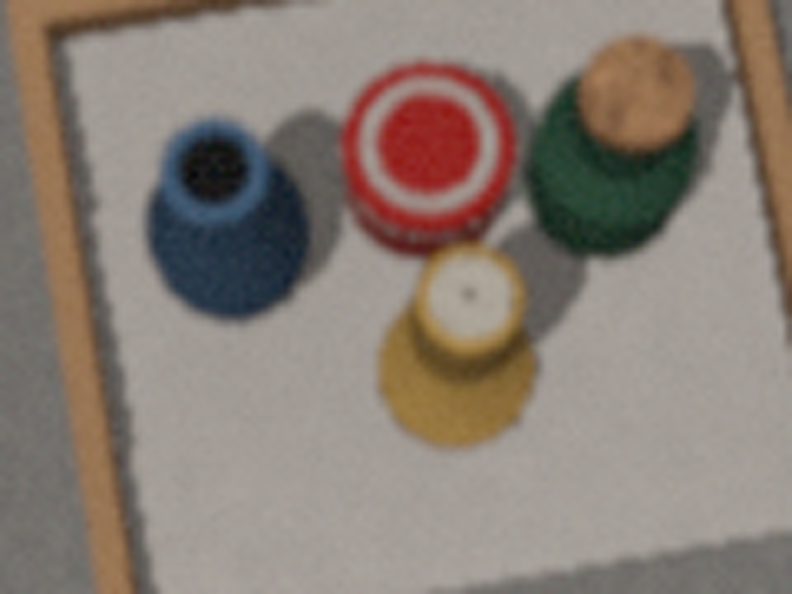

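The crop gives tops at vase (237,196), candle (276,215), bottle (301.5,184) and tin (270,192). Now I move over the tray.

```bash
p='python3 -m pendant'
$p '[[0,0,0,0.1],[0,0,0,0.1],[0,0,0,0.097]]' 0.7
$p '[[0.0195,-0.032,0,0],[0.0195,-0.032,0,0],[0.0195,-0.032,0,0],[0.0195,-0.032,0,0],[0.0195,-0.032,0,0],[0.0195,-0.032,0,0]]'
$p '[[0.0195,-0.032,0,0],[0.0195,-0.032,0,0],[0.0195,-0.032,0,0],[0.0195,-0.032,0,0],[0.0195,-0.032,0,0],[0.0195,-0.032,0,0]]'
$p '[[0.0195,-0.032,0,0],[0.0195,-0.032,0,0],[0.0195,-0.032,0,0],[0.0195,-0.032,0,0],[0.0195,-0.032,0,0],[0.0195,-0.032,0,0],[0,0,0,0],[0,0,0,0]]'
cat > w.py <<'E'
import sys
from h import *
s=r.read_state(); print(round(s['time'],2),np.round(s['ee_pos'],4),np.round(R.from_quat(s['eef_rot']).as_matrix()[:,0],3),s['width'])
if len(sys.argv)>1:
    c=shot('wrist',sys.argv[1])
    for t,z in [('vase_mid',.132),('candlestick_mid',.142),('bottle_mid',.137),('tin_mid',.062)]:
        for o in r.outline_of(t,'wrist'):
            if o['score']>.2: print(t,round(o['score'],2),np.round(o['bbox'],1),np.round(at(c,'wrist',*o['bbox'][:2],z),3))
    for nm,x,y,z in [('vase',.6235,.051,.132),('cand',.588,-.018,.142),('bottle',.645,-.063,.137),('tin',.647,-.0085,.062)]:
        d=rot(c['attitude']).T@(np.array([x,y,z])-c['xyz']); th=np.arctan2(np.hypot(*d[:2]),d[2]); K=np.array(c['camera_matrix']); q=d[:2]/np.hypot(*d[:2])*th*K[0,0]+K[:2,2]
        print('predicted',nm,np.round(q,1))
E
python3 w.py w1.png
```

```text
time: 2.25
ee_pos: [0.1828, -0.5977, 0.2336]
eef_rot: [1.0, -0.003, 0.0, 0.0]
ft_force: [-0.6, -0.3, -0.3]
width: 0.0746
grip_force: 0.0
time: 2.75
ee_pos: [0.3005, -0.4041, 0.2337]
eef_rot: [1.0, -0.0, 0.0, 0.0]
ft_force: [1.0, -0.0, 0.1]
width: 0.0607
grip_force: 0.0
time: 3.25
ee_pos: [0.4175, -0.2121, 0.2339]
eef_rot: [1.0, -0.0, 0.0, 0.0]
ft_force: [0.8, -0.7, -0.1]
width: 0.0612
grip_force: 0.0
time: 3.92
ee_pos: [0.5344, -0.0193, 0.2334]
eef_rot: [1.0, 0.002, -0.0, -0.001]
ft_force: [-1.1, 0.3, -0.3]
width: 0.0609
grip_force: 0.0
3.92 [ 0.5344 -0.0193  0.2334] [ 1.     0.004 -0.   ] 0.06094952755924962
vase_mid 0.87 [260.9 279.6  43.6  80.7] [ 0.474 -0.001  0.132]
vase_mid 0.72 [206.7 107.4  58.3  49.5] [0.619 0.04  0.132]
candlestick_mid 0.65 [283.5 142.3  44.4  50. ] [ 0.591 -0.02   0.142]
bottle_mid 0.64 [328.9  82.5  56.5  57.1] [ 0.637 -0.054  0.137]
tin_mid 0.76 [271.2  84.2  51.3  50.9] [ 0.645 -0.008  0.062]
predicted vase [193.3 102.1]
predicted cand [281.1 146.2]
predicted bottle [340.8  73.2]
predicted tin [271.8  82.4]
```

View pics/w1.png

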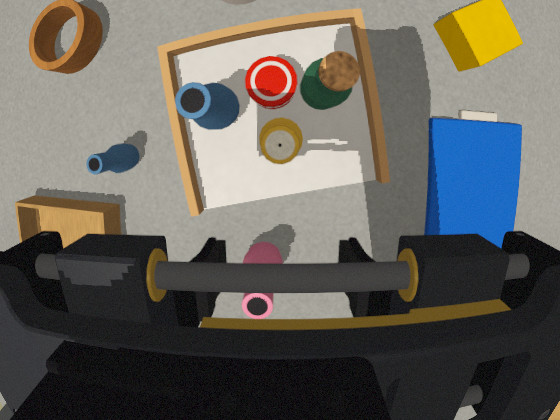

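The wrist view agrees with the estimates to within 2–3 mm: vase top (194,101), candle (281,144), bottle (340,70) and tin (271,81). I pick the candlestick first.

```bash
p='python3 -m pendant'
$p '[[0.0275,0,0,0],[0.0275,0,0,0],[0,0,0.03,0],[0,0,0.03,0],[0,0,0.03,0],[0,0,0.02,0],[0,0,0.009,0],[0,0,0,0]]'
$p '[[0,0,0,0],[0,0,0,0],[0,0,0,0],[0,0,0,0],[0,0,0,0],[0,0,0,0],[0,0,0,0]]' 0 30
$p '[[0,0,-0.005,0],[0,0,-0.01,0],[0,0,-0.02,0],[0,0,-0.02,0],[0,0,-0.015,0],[0,0,0,0],[0,0,0,0]]'
```

```text
time: 4.83
ee_pos: [0.5876, -0.0227, 0.1128]
eef_rot: [1.0, -0.001, -0.002, 0.0]
ft_force: [0.3, 1.1, -0.5]
width: 0.0609
grip_force: 0.0
time: 5.42
ee_pos: [0.5892, -0.0215, 0.115]
eef_rot: [1.0, -0.0, 0.0, -0.0]
ft_force: [0.7, 1.5, 2.1]
width: 0.0295
grip_force: 29.9
time: 6.0
ee_pos: [0.5892, -0.0219, 0.1852]
eef_rot: [1.0, -0.0, 0.001, 0.0]
ft_force: [0.1, -0.0, -3.8]
width: 0.0296
grip_force: 29.9
```

```bash
p='python3 -m pendant'
$p '[[-0.010,0.014,0,0],[-0.018,0.027,0,0],[-0.022,0.033,0,0],[-0.022,0.033,0,0],[-0.022,0.033,0,0],[-0.022,0.033,0,0],[-0.022,0.033,0,0],[-0.018,0.027,0,0]]'
$p '[[-0.012,0.018,0,0],[-0.006,0.009,0,0],[0,0,0,0],[0,0,0.02,0],[0,0,0.02,0],[0,0,0.015,0],[0,0,0,0],[0,0,0,0]]'
```

```text
time: 6.67
ee_pos: [0.4299, -0.257, 0.1832]
eef_rot: [1.0, -0.001, -0.001, -0.0]
ft_force: [1.2, -0.4, -4.2]
width: 0.0297
grip_force: 29.9
time: 7.33
ee_pos: [0.4151, -0.2801, 0.1289]
eef_rot: [1.0, 0.001, -0.001, -0.001]
ft_force: [0.1, 0.7, -4.1]
width: 0.0295
grip_force: 29.9
```

```bash
p='python3 -m pendant'
$p '[[0,0,0.004,0],[0,0,0.004,0],[0,0,0.003,0],[0,0,0.001,0],[0,0,0,0],[0,0,0,0]]'
$p '[[0,0,0.001,0],[0,0,0.001,0],[0,0,0,0],[0,0,0,0]]'
```

```text
time: 7.83
ee_pos: [0.415, -0.2818, 0.1177]
eef_rot: [1.0, -0.0, 0.0, 0.0]
ft_force: [0.9, -1.0, -2.3]
width: 0.0295
grip_force: 29.9
time: 8.17
ee_pos: [0.4157, -0.2819, 0.1169]
eef_rot: [1.0, 0.0, 0.001, 0.001]
ft_force: [-2.0, 2.8, 7.6]
width: 0.0293
grip_force: 29.9
```

```bash
p='python3 -m pendant'
$p '[[0,0,0,0],[0,0,0,0],[0,0,0,0],[0,0,0,0],[0,0,-0.02,0],[0,0,-0.03,0],[0,0,-0.03,0],[0,0,-0.01,0]]' 0.7
$p '[[0.015,-0.014,0,0],[0.027,-0.026,0,0],[0.027,-0.026,0,0],[0.027,-0.026,0,0],[0.027,-0.026,0,0],[0.027,-0.026,0,0],[0.027,-0.026,0,0],[0.027,-0.026,0,0]]'
$p '[[0.018,-0.016,0,0],[0.009,-0.008,0,0],[0,0,0,0],[0,0,0,0]]'
python3 w.py w2.png
```

```text
time: 8.83
ee_pos: [0.4163, -0.2825, 0.2097]
eef_rot: [1.0, -0.0, 0.002, 0.002]
ft_force: [0.2, 0.2, 1.2]
width: 0.0603
grip_force: 0.0
time: 9.5
ee_pos: [0.62, -0.0846, 0.2051]
eef_rot: [1.0, -0.0, -0.0, 0.0]
ft_force: [-0.5, -0.2, 0.4]
width: 0.0611
grip_force: 0.0
time: 9.83
ee_pos: [0.6456, -0.0623, 0.205]
eef_rot: [1.0, -0.0, -0.0, 0.0]
ft_force: [-0.3, -0.1, 0.9]
width: 0.0608
grip_force: 0.0
9.83 [ 0.6456 -0.0623  0.205 ] [ 1.    -0.    -0.001] 0.06081906055991324
vase_mid 0.87 [161.8 217.7  72.8  54.3] [0.649 0.028 0.132]
candlestick_mid 0.65 [468.7 414.6  14.8  10.8] [ 0.41  -0.281  0.142]
bottle_mid 0.8 [282.5 205.3  54.3  75.2] [ 0.66  -0.062  0.137]
tin_mid 0.82 [227.7 194.5  60.   56.2] [ 0.652 -0.011  0.062]
predicted vase [139.2 248.4]
predicted cand [224.2 298.4]
predicted bottle [283.4 225.3]
predicted tin [224.7 199.3]
```

View pics/w2.png

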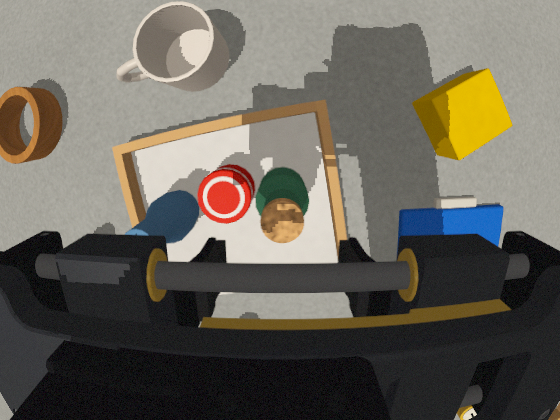

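The bottle top shows at (283,221), about 3 mm ahead of the estimate, and the tin at (225,194). The candlestick's wick shows at (468,412) on the lid.

```bash
p='python3 -m pendant'
$p '[[0.002,0,0.02,0],[0,0,0.03,0],[0,0,0.025,0],[0,0,0.015,0],[0,0,0.006,0],[0,0,0,0],[0,0,0,0]]'
$p '[[0,0,0,0],[0,0,0,0],[0,0,0,0],[0,0,0,0],[0,0,0,0],[0,0,0,0],[0,0,0,0]]' 0 30
$p '[[0,0,-0.005,0],[0,0,-0.01,0],[0,0,-0.02,0],[0,0,-0.02,0],[0,0,-0.015,0],[0,0,0,0],[0,0,0,0]]'
$p '[[-0.007,0.01,0,0],[-0.015,0.021,0,0],[-0.023,0.032,0,0],[-0.023,0.032,0,0],[-0.023,0.032,0,0],[-0.023,0.032,0,0],[-0.023,0.032,0,0],[-0.013,0.018,0,0]]'
$p '[[-0.007,0.009,0,0],[0,0,0,0],[0,0,0.02,0],[0,0,0.02,0],[0,0,0.015,0],[0,0,0,0],[0,0,0,0]]'
```

```text
time: 10.67
ee_pos: [0.6482, -0.0622, 0.1106]
eef_rot: [1.0, -0.0, 0.001, 0.0]
ft_force: [-0.4, -0.5, 0.4]
width: 0.061
grip_force: 0.0
time: 11.25
ee_pos: [0.648, -0.0619, 0.1097]
eef_rot: [1.0, -0.0, 0.0, 0.0]
ft_force: [0.6, -1.0, 0.9]
width: 0.0286
grip_force: 30.0
time: 11.83
ee_pos: [0.6483, -0.0617, 0.1804]
eef_rot: [1.0, -0.0, 0.001, 0.0]
ft_force: [-0.0, 0.2, -2.5]
width: 0.0289
grip_force: 30.0
time: 12.5
ee_pos: [0.493, -0.2758, 0.178]
eef_rot: [1.0, -0.003, -0.002, 0.0]
ft_force: [-0.0, -0.6, -3.2]
width: 0.0289
grip_force: 30.0
time: 13.08
ee_pos: [0.491, -0.2781, 0.1238]
eef_rot: [1.0, 0.001, -0.001, -0.001]
ft_force: [0.6, -0.6, -1.0]
width: 0.0287
grip_force: 30.0
```

```bash
p='python3 -m pendant'
$p '[[0,0,0.004,0],[0,0,0.004,0],[0,0,0.003,0],[0,0,0.001,0],[0,0,0.001,0],[0,0,0,0],[0,0,0,0]]'
$p '[[0,0,0,0],[0,0,0,0],[0,0,0,0],[0,0,0,0],[0,0,-0.02,0],[0,0,-0.03,0],[0,0,-0.03,0],[0,0,-0.01,0]]' 0.7
$p '[[0.007,-0.017,0,0],[0.0135,-0.033,0,0],[0.0135,-0.033,0,0],[0.0135,-0.033,0,0],[0.0135,-0.033,0,0],[0.0135,-0.033,0,0],[0.0135,-0.033,0,0],[0.0135,-0.033,0,0]]'
$p '[[0.0135,-0.033,0,0],[0.012,-0.030,0,0],[0.007,-0.018,0,0],[0,0,0,0],[0,0,0,0]]'
python3 w.py w3.png
```

```text
time: 13.67
ee_pos: [0.491, -0.2798, 0.1118]
eef_rot: [1.0, -0.0, 0.0, 0.0]
ft_force: [-0.5, -0.2, -1.9]
width: 0.0289
grip_force: 30.0
time: 14.33
ee_pos: [0.4925, -0.2803, 0.2061]
eef_rot: [1.0, -0.0, 0.002, 0.001]
ft_force: [0.6, 0.1, 1.1]
width: 0.0597
grip_force: 0.0
time: 15.0
ee_pos: [0.5928, -0.0302, 0.2016]
eef_rot: [1.0, -0.0, 0.0, 0.0]
ft_force: [-0.2, 0.1, -0.3]
width: 0.061
grip_force: 0.0
time: 15.42
ee_pos: [0.6249, 0.0506, 0.2011]
eef_rot: [1.0, 0.001, -0.0, -0.0]
ft_force: [0.5, -1.2, -0.7]
width: 0.0606
grip_force: 0.0
15.42 [0.6249 0.0506 0.2011] [ 1.     0.002 -0.   ] 0.060597949336138
vase_mid 0.82 [279.9 207.   48.   67.6] [0.637 0.052 0.132]
vase_mid 0.78 [171.7 240.8  30.   35.3] [0.611 0.134 0.132]
vase_mid 0.54 [329.2 192.6 234.3 213.1] [0.648 0.018 0.132]
tin_mid 0.95 [344.  174.7  59.7  56.6] [ 0.65  -0.006  0.062]
predicted vase [282. 226.]
predicted cand [375.4 275.6]
predicted bottle [437.1 199.2]
predicted tin [347.  178.5]
```

View pics/w3.png

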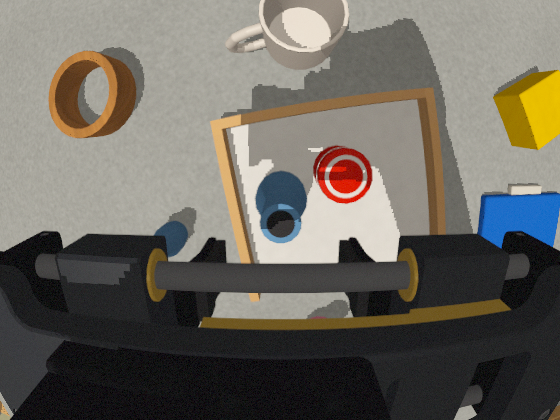

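The vase top sits at (281,223), within 2 mm of the jaw centre, and the tin top is at (344,175). I pick the vase.

```bash
p='python3 -m pendant'
$p '[[0,0,0.02,0],[0,0,0.03,0],[0,0,0.025,0],[0,0,0.015,0],[0,0,0.007,0],[0,0,0,0],[0,0,0,0]]'
$p '[[0,0,0,0],[0,0,0,0],[0,0,0,0],[0,0,0,0],[0,0,0,0],[0,0,0,0],[0,0,0,0]]' 0 30
$p '[[0,0,-0.005,0],[0,0,-0.015,0],[0,0,-0.025,0],[0,0,-0.025,0],[0,0,-0.02,0],[0,0,0,0],[0,0,0,0]]'
$p '[[-0.0015,0.01,0,0],[-0.0035,0.021,0,0],[-0.0055,0.034,0,0],[-0.0055,0.034,0,0],[-0.0055,0.034,0,0],[-0.0055,0.034,0,0],[-0.0055,0.034,0,0],[-0.0055,0.034,0,0]]'
$p '[[-0.0055,0.034,0,0],[-0.0055,0.034,0,0],[-0.0035,0.018,0,0],[-0.001,0.009,0,0],[0,0,0,0]]'
$p '[[0,0,0.025,0],[0,0,0.025,0],[0,0,0.02,0],[0,0,0.005,0],[0,0,0,0],[0,0,0,0]]'
```

```text
time: 16.25
ee_pos: [0.6253, 0.0488, 0.1053]
eef_rot: [1.0, -0.0, 0.0, 0.0]
ft_force: [0.1, 0.8, 0.7]
width: 0.061
grip_force: 0.0
time: 16.83
ee_pos: [0.625, 0.0494, 0.1046]
eef_rot: [1.0, -0.0, 0.0, -0.0]
ft_force: [-0.1, -0.3, 1.2]
width: 0.0291
grip_force: 29.9
time: 17.42
ee_pos: [0.6253, 0.0493, 0.1953]
eef_rot: [1.0, -0.0, 0.001, 0.0]
ft_force: [0.4, 0.2, -3.7]
width: 0.0286
grip_force: 29.9
time: 18.08
ee_pos: [0.5851, -0.1883, 0.1928]
eef_rot: [1.0, -0.0, -0.001, -0.0]
ft_force: [1.6, -0.4, -2.1]
width: 0.0283
grip_force: 29.9
time: 18.5
ee_pos: [0.5696, -0.2837, 0.1928]
eef_rot: [1.0, -0.002, -0.001, -0.0]
ft_force: [-0.6, -0.5, -2.2]
width: 0.0285
grip_force: 29.9
time: 19.0
ee_pos: [0.572, -0.2796, 0.1203]
eef_rot: [1.0, 0.001, 0.0, -0.0]
ft_force: [-0.6, 0.5, -1.6]
width: 0.0287
grip_force: 29.9
```

```bash
p='python3 -m pendant'
$p '[[0,0,0.004,0],[0,0,0.004,0],[0,0,0.003,0],[0,0,0.002,0],[0,0,0.001,0],[0,0,0,0],[0,0,0,0]]'
$p '[[0,0,0,0],[0,0,0,0],[0,0,0,0],[0,0,0,0],[0,0,-0.02,0],[0,0,-0.03,0],[0,0,-0.03,0],[0,0,-0.015,0]]' 0.7
$p '[[0.004,-0.017,0,0],[0.0095,-0.033,0,0],[0.0095,-0.033,0,0],[0.0095,-0.033,0,0],[0.0095,-0.033,0,0],[0.0095,-0.033,0,0],[0.0095,-0.033,0,0],[0.0095,-0.033,0,0]]' 1
$p '[[0.006,-0.017,0,0],[0.003,-0.008,0,0],[0,0,0,0],[0,0,0,0]]'
python3 w.py w4.png
python3 - <<'E'
from h import *
shot('top','t4.png')
E
```

```text
time: 19.58
ee_pos: [0.5718, -0.2806, 0.1065]
eef_rot: [1.0, -0.0, 0.001, 0.0]
ft_force: [-1.7, 1.4, 6.5]
width: 0.0287
grip_force: 29.9
time: 20.25
ee_pos: [0.5725, -0.2811, 0.2043]
eef_rot: [1.0, -0.0, 0.002, 0.001]
ft_force: [0.3, -0.8, 1.0]
width: 0.0604
grip_force: 0.0
time: 20.92
ee_pos: [0.6422, -0.0313, 0.2006]
eef_rot: [1.0, -0.0, 0.0, 0.0]
ft_force: [0.7, 1.4, 0.2]
width: 0.0869
grip_force: 0.0
time: 21.25
ee_pos: [0.6508, -0.0092, 0.2003]
eef_rot: [1.0, -0.001, -0.0, 0.0]
ft_force: [0.1, -1.2, 0.4]
width: 0.0876
grip_force: 0.0
21.25 [ 0.6508 -0.0092  0.2003] [ 1.    -0.001 -0.   ] 0.08763091353481439
vase_mid 0.62 [135.8 250.9  12.4  17.8] [0.629 0.105 0.132]
tin_mid 0.82 [279.5 199.3  57.   62.6] [ 0.653 -0.007  0.062]
predicted vase [201.9 259.2]
predicted cand [294.3 308.4]
predicted bottle [358.2 234.1]
predicted tin [281.4 206.1]
```

View pics/w4.png

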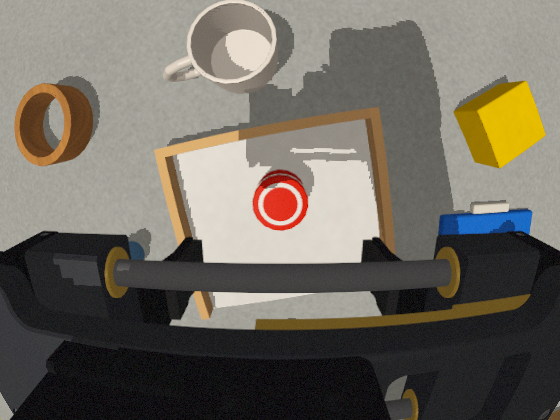

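View pics/t4.png

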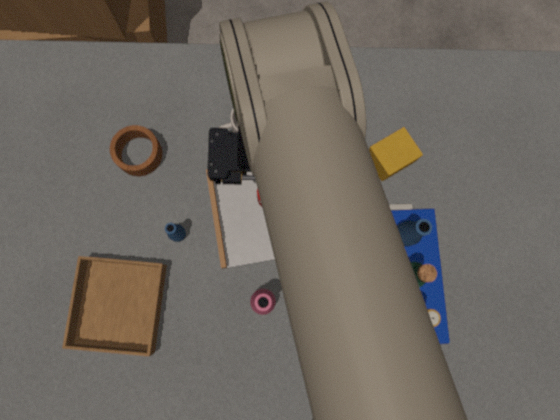

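The tin is centred between the jaws at (280,203). The top view shows all three ornaments on the lid at (424,228), (427,272) and (432,318).

```bash
p='python3 -m pendant'
$p '[[0,-0.002,0.02,0],[0,0,0.03,0],[0,0,0.035,0],[0,0,0.035,0],[0,0,0.025,0],[0,0,0.013,0],[0,0,0.005,0],[0,0,0,0]]'
$p '[[0,0,0,0],[0,0,0,0],[0,0,0,0],[0,0,0,0],[0,0,0,0],[0,0,0,0],[0,0,0,0]]' 0 30
$p '[[0,0,-0.005,0],[0,0,-0.015,0],[0,0,-0.03,0],[0,0,-0.035,0],[0,0,-0.035,0],[0,0,-0.03,0],[0,0,0,0],[0,0,0,0]]'
$p '[[-0.007,-0.010,0,0],[-0.017,-0.022,0,0],[-0.023,-0.031,0,0],[-0.023,-0.031,0,0],[-0.023,-0.031,0,0],[-0.023,-0.031,0,0],[-0.023,-0.031,0,0],[-0.023,-0.031,0,0]]'
$p '[[-0.023,-0.031,0,0],[-0.023,-0.031,0,0],[-0.012,-0.015,0,0],[0,0,0,0],[0,0,0,0]]'
python3 w.py w5.png
```

```text
time: 22.22
ee_pos: [0.6508, -0.0061, 0.0373]
eef_rot: [1.0, -0.0, -0.0, -0.0]
ft_force: [-0.2, -0.0, -0.1]
width: 0.0868
grip_force: 0.0
time: 22.8
ee_pos: [0.6511, -0.0059, 0.0379]
eef_rot: [1.0, -0.0, 0.0, 0.0]
ft_force: [-0.6, -0.9, 1.5]
width: 0.0517
grip_force: 30.0
time: 23.47
ee_pos: [0.6519, -0.0054, 0.1906]
eef_rot: [1.0, -0.0, 0.002, 0.0]
ft_force: [0.1, 0.6, -1.7]
width: 0.0513
grip_force: 30.0
time: 24.13
ee_pos: [0.4859, 0.2135, 0.186]
eef_rot: [1.0, 0.0, -0.001, 0.001]
ft_force: [0.2, 0.6, -0.4]
width: 0.0512
grip_force: 30.0
time: 24.55
ee_pos: [0.4288, 0.2899, 0.1864]
eef_rot: [1.0, 0.002, -0.001, 0.001]
ft_force: [1.5, -0.8, -2.7]
width: 0.0515
grip_force: 30.0
24.55 [0.4288 0.2899 0.1864] [ 1.     0.003 -0.002] 0.051451856823404175
vase_mid 0.83 [403.7  52.8  49.   44.8] [0.55  0.211 0.132]
vase_mid 0.63 [528.5 194.4  63.1  51.6] [0.456 0.092 0.132]
tin_mid 0.81 [283.  265.1 115.8 108.8] [0.372 0.289 0.062]
predicted vase [559.9   8.1]
predicted cand [612.3  63.2]
predicted bottle [623.8  23.1]
predicted tin [549.8  18. ]
```

View pics/w5.png

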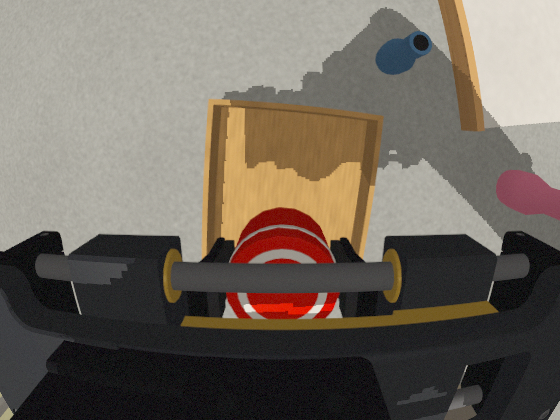

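The tin is held in the jaws (283,265), with the carton's far corners at (210,100) and (382,117), so it is centred over the carton.

```bash
p='python3 -m pendant'
$p '[[0.002,0.002,0.02,0],[0,0,0.03,0],[0,0,0.035,0],[0,0,0.03,0],[0,0,0.02,0],[0,0,0.007,0],[0,0,0,0],[0,0,0,0]]'
$p '[[0,0,0.004,0],[0,0,0.004,0],[0,0,0.003,0],[0,0,0.002,0],[0,0,0,0],[0,0,0,0]]'
```

```text
time: 25.47
ee_pos: [0.4336, 0.2874, 0.0463]
eef_rot: [1.0, -0.0, 0.0, -0.0]
ft_force: [0.4, 0.4, -1.0]
width: 0.0511
grip_force: 30.0
time: 25.97
ee_pos: [0.433, 0.2873, 0.0326]
eef_rot: [1.0, -0.0, 0.0, 0.0]
ft_force: [-1.2, -0.1, -1.4]
width: 0.0517
grip_force: 30.0
```

```bash
p='python3 -m pendant'
$p '[[0,0,0.001,0],[0,0,0.001,0],[0,0,0,0],[0,0,0,0]]'
$p '[[0,0,0,0],[0,0,0,0],[0,0,0,0],[0,0,0,0],[0,0,-0.02,0],[0,0,-0.03,0],[0,0,-0.035,0],[0,0,-0.035,0]]' 0.85
$p '[[0,0,-0.035,0],[0,0,-0.035,0],[0,0,0,0],[0,0,0,0]]'
python3 - <<'E'
from h import *
c=shot('top','t6.png')
for nm,u0,u1,v0,v1 in [('a',0,0,0,0)]: pass
for t,z in [('vase_mid',.074),('candlestick_mid',.079),('bottle_mid',.076),('tin_mid',.055)]:
    for o in r.outline_of(t,'top'): print(t,round(o['score'],2),np.round(o['bbox']),np.round(at(c,'top',*o['bbox'][:2],z),3))
E
```

```text
time: 26.3
ee_pos: [0.4332, 0.2873, 0.0308]
eef_rot: [1.0, -0.0, 0.0, 0.0]
ft_force: [-1.4, -0.3, 2.9]
width: 0.0511
grip_force: 30.0
time: 26.97
ee_pos: [0.4324, 0.2871, 0.1516]
eef_rot: [1.0, 0.0, -0.001, 0.0]
ft_force: [1.6, 1.0, -0.6]
width: 0.0734
grip_force: 0.0
time: 27.3
ee_pos: [0.4338, 0.2879, 0.2222]
eef_rot: [1.0, -0.0, 0.002, -0.001]
ft_force: [0.0, -0.7, -0.7]
width: 0.074
grip_force: 0.0
vase_mid 0.94 [264. 301.  24.  27.] [0.439 0.002 0.074]
vase_mid 0.75 [413. 231.  41.  27.] [ 0.571 -0.281  0.074]
vase_mid 0.62 [176. 231.  24.  20.] [0.567 0.166 0.074]
candlestick_mid 0.94 [418. 316.  44.  20.] [ 0.414 -0.28   0.079]
bottle_mid 0.75 [415. 275.  44.  29.] [ 0.488 -0.28   0.076]
tin_mid 0.66 [125. 307.  12.  22.] [0.427 0.257 0.055]
```

View pics/t6.png

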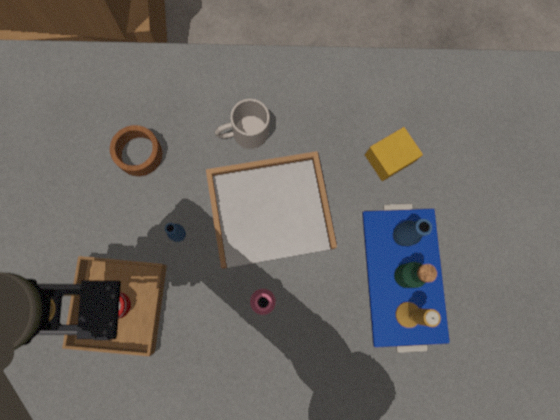

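The tin sits in the carton at (122,306), the tray is empty and all three ornaments stand on the lid. Back to the vase.

```bash
p='python3 -m pendant'
$p '[[0.004,0.016,0,0],[0.008,0.033,0,0],[0.008,0.033,0,0],[0.008,0.033,0,0],[0.008,0.033,0,0],[0.008,0.033,0,0],[0.008,0.033,0,0],[0.008,0.033,0,0]]' 0.7
$p '[[0.008,0.033,0,0],[0.008,0.033,0,0],[0.008,0.033,0,0],[0.008,0.033,0,0],[0.008,0.033,0,0],[0.008,0.033,0,0],[0.008,0.033,0,0],[0.008,0.033,0,0]]'
$p '[[0.008,0.033,0,0],[0.005,0.02,0,0],[0.001,0.005,0,0],[0,0,0,0],[0,0,0,0]]'
```

```text
time: 28.22
ee_pos: [0.4926, 0.0385, 0.2197]
eef_rot: [1.0, -0.0, -0.001, 0.0]
ft_force: [0.1, -0.4, -0.1]
width: 0.0608
grip_force: 0.0
time: 28.88
ee_pos: [0.5566, -0.2253, 0.2193]
eef_rot: [1.0, -0.0, -0.001, -0.0]
ft_force: [0.7, -0.4, 1.1]
width: 0.061
grip_force: 0.0
time: 29.3
ee_pos: [0.5708, -0.2804, 0.2196]
eef_rot: [1.0, 0.0, -0.001, -0.001]
ft_force: [-0.5, 0.0, -0.4]
width: 0.0608
grip_force: 0.0
```

```bash
p='python3 -m pendant'
$p '[[0.001,0,0.02,0],[0,0,0.03,0],[0,0,0.03,0],[0,0,0.02,0],[0,0,0.01,0],[0,0,0.003,0],[0,0,0,0],[0,0,0,0]]'
$p '[[0,0,0,0],[0,0,0,0],[0,0,0,0],[0,0,0,0],[0,0,0,0],[0,0,0,0],[0,0,0,0]]' 0 30
$p '[[0,0,-0.005,0],[0,0,-0.015,0],[0,0,-0.025,0],[0,0,-0.025,0],[0,0,-0.02,0],[0,0,0,0],[0,0,0,0]]'
$p '[[0.0015,-0.01,0,0],[0.0035,-0.021,0,0],[0.0055,-0.034,0,0],[0.0055,-0.034,0,0],[0.0055,-0.034,0,0],[0.0055,-0.034,0,0],[0.0055,-0.034,0,0],[0.0055,-0.034,0,0]]'
$p '[[0.0055,-0.034,0,0],[0.0055,-0.034,0,0],[0.003,-0.018,0,0],[0.001,-0.009,0,0],[0,0,0,0]]'
$p '[[0,0,0.025,0],[0,0,0.025,0],[0,0,0.02,0],[0,0,0.005,0],[0,0,0,0],[0,0,0,0]]'
```

```text
time: 29.97
ee_pos: [0.5728, -0.2815, 0.1092]
eef_rot: [1.0, 0.0, 0.001, 0.0]
ft_force: [0.6, 0.2, -0.1]
width: 0.0611
grip_force: 0.0
time: 30.55
ee_pos: [0.5719, -0.2817, 0.1076]
eef_rot: [1.0, -0.0, 0.0, 0.0]
ft_force: [-0.8, -0.2, 0.5]
width: 0.0289
grip_force: 30.0
time: 31.13
ee_pos: [0.5722, -0.2819, 0.1984]
eef_rot: [1.0, -0.0, 0.001, 0.0]
ft_force: [-0.9, 0.5, -2.9]
width: 0.0287
grip_force: 30.0
time: 31.8
ee_pos: [0.6089, -0.0442, 0.1958]
eef_rot: [1.0, 0.0, -0.001, -0.0]
ft_force: [-0.0, 0.2, -2.3]
width: 0.0289
grip_force: 30.0
time: 32.22
ee_pos: [0.6239, 0.0516, 0.1961]
eef_rot: [1.0, 0.002, -0.001, -0.001]
ft_force: [0.4, 0.1, -2.4]
width: 0.0285
grip_force: 30.0
time: 32.72
ee_pos: [0.6252, 0.0472, 0.1231]
eef_rot: [1.0, -0.001, 0.0, 0.0]
ft_force: [-0.4, 0.2, -1.9]
width: 0.0289
grip_force: 30.0
```

```bash
p='python3 -m pendant'
$p '[[0,-0.002,0.004,0],[0,0,0.004,0],[0,0,0.004,0],[0,0,0.003,0],[0,0,0.0015,0],[0,0,0.001,0],[0,0,0,0],[0,0,0,0]]'
```

```text
time: 33.38
ee_pos: [0.6252, 0.0503, 0.1056]
eef_rot: [1.0, -0.0, 0.0, 0.0]
ft_force: [-0.3, -0.6, 2.8]
width: 0.0286
grip_force: 29.9
```

Vase down at the right height with light contact. Release and go to the bottle.

```bash
p='python3 -m pendant'
$p '[[0,0,0,0],[0,0,0,0],[0,0,0,0],[0,0,0,0],[0,0,-0.02,0],[0,0,-0.03,0],[0,0,-0.03,0],[0,0,-0.02,0]]' 0.7
$p '[[-0.007,0.017,0,0],[-0.0135,0.033,0,0],[-0.0135,0.033,0,0],[-0.0135,0.033,0,0],[-0.0135,0.033,0,0],[-0.0135,0.033,0,0],[-0.0135,0.033,0,0],[-0.0135,0.033,0,0]]'
$p '[[-0.0135,0.033,0,0],[-0.012,0.030,0,0],[-0.007,0.019,0,0],[0,0,0,0],[0,0,0,0]]'
$p '[[0,0,0.02,0],[0,0,0.03,0],[0,0,0.03,0],[0,0,0.008,0],[0,0,0.004,0],[0,0,0,0],[0,0,0,0]]'
```

```text
time: 34.05
ee_pos: [0.6256, 0.0505, 0.208]
eef_rot: [1.0, -0.0, 0.001, -0.0]
ft_force: [-0.0, -0.2, 0.3]
width: 0.06
grip_force: 0.0
time: 34.72
ee_pos: [0.5225, -0.1993, 0.2052]
eef_rot: [1.0, -0.0, 0.0, 0.0]
ft_force: [0.7, 0.2, 0.3]
width: 0.0613
grip_force: 0.0
time: 35.13
ee_pos: [0.4903, -0.2808, 0.205]
eef_rot: [1.0, -0.001, -0.0, 0.0]
ft_force: [0.7, 0.7, -0.1]
width: 0.0608
grip_force: 0.0
time: 35.72
ee_pos: [0.492, -0.2796, 0.1147]
eef_rot: [1.0, 0.0, 0.001, 0.0]
ft_force: [0.8, -0.0, -0.6]
width: 0.0609
grip_force: 0.0
```

```bash
p='python3 -m pendant'
$p '[[0,0,0.0025,0],[0,0,0,0]]'
$p '[[0,0,0,0],[0,0,0,0],[0,0,0,0],[0,0,0,0],[0,0,0,0],[0,0,0,0],[0,0,0,0]]' 0 30
$p '[[0,0,-0.005,0],[0,0,-0.015,0],[0,0,-0.025,0],[0,0,-0.025,0],[0,0,-0.01,0],[0,0,0,0],[0,0,0,0]]'
$p '[[0.007,-0.01,0,0],[0.015,-0.021,0,0],[0.023,-0.032,0,0],[0.023,-0.032,0,0],[0.023,-0.032,0,0],[0.023,-0.032,0,0],[0.023,-0.032,0,0],[0.013,-0.018,0,0]]'
$p '[[0.007,-0.009,0,0],[0,0,0,0],[0,0,0.02,0],[0,0,0.025,0],[0,0,0.02,0],[0,0,0,0],[0,0,0,0]]'
```

```text
time: 35.88
ee_pos: [0.4915, -0.28, 0.1116]
eef_rot: [1.0, -0.0, 0.001, 0.001]
ft_force: [0.1, 0.6, 0.5]
width: 0.061
grip_force: 0.0
time: 36.47
ee_pos: [0.4909, -0.2798, 0.1106]
eef_rot: [1.0, -0.0, 0.0, 0.0]
ft_force: [0.3, 0.6, -0.0]
width: 0.0287
grip_force: 30.0
time: 37.05
ee_pos: [0.4907, -0.2797, 0.19]
eef_rot: [1.0, -0.0, -0.0, 0.0]
ft_force: [-0.5, 0.9, -2.4]
width: 0.0286
grip_force: 30.0
time: 37.72
ee_pos: [0.642, -0.064, 0.1885]
eef_rot: [1.0, 0.002, -0.001, -0.002]
ft_force: [0.8, 0.9, -1.7]
width: 0.0289
grip_force: 30.0
time: 38.3
ee_pos: [0.6466, -0.063, 0.1243]
eef_rot: [1.0, -0.001, -0.002, 0.0]
ft_force: [1.2, 0.0, -2.0]
width: 0.0291
grip_force: 30.0
```

```bash
p='python3 -m pendant'
$p '[[0.001,0,0.004,0],[0,0,0.004,0],[0,0,0.004,0],[0,0,0.002,0],[0,0,0.001,0],[0,0,0.001,0],[0,0,0,0],[0,0,0,0]]'
```

```text
time: 38.97
ee_pos: [0.649, -0.0618, 0.1097]
eef_rot: [1.0, -0.0, 0.0, 0.0]
ft_force: [0.9, 0.1, -1.9]
width: 0.0288
grip_force: 30.0
```

```bash
p='python3 -m pendant'
$p '[[0,0,0.001,0],[0,0,0.001,0],[0,0,0,0],[0,0,0,0]]'
$p '[[0,0,0,0],[0,0,0,0],[0,0,0,0],[0,0,0,0],[0,0,-0.02,0],[0,0,-0.03,0],[0,0,-0.03,0],[0,0,-0.02,0]]' 0.7
$p '[[-0.015,0.014,0,0],[-0.027,0.026,0,0],[-0.027,0.026,0,0],[-0.027,0.026,0,0],[-0.027,0.026,0,0],[-0.027,0.026,0,0],[-0.027,0.026,0,0],[-0.027,0.026,0,0]]'
$p '[[-0.019,0.015,0,0],[-0.009,0.009,0,0],[0,0,0,0],[0,0,0,0]]'
$p '[[-0.001,0,0.02,0],[0,0,0.03,0],[0,0,0.025,0],[0,0,0.01,0],[0,0,0.003,0],[0,0,0,0],[0,0,0,0]]'
```

```text
time: 39.3
ee_pos: [0.6494, -0.0618, 0.1086]
eef_rot: [1.0, -0.0, 0.001, 0.0]
ft_force: [-2.4, 0.1, 5.6]
width: 0.0287
grip_force: 30.0
time: 39.97
ee_pos: [0.6495, -0.0617, 0.2104]
eef_rot: [1.0, -0.0, 0.001, 0.0]
ft_force: [0.8, -0.1, 0.9]
width: 0.06
grip_force: 0.0
time: 40.63
ee_pos: [0.4434, -0.2587, 0.2077]
eef_rot: [1.0, -0.0, 0.0, 0.0]
ft_force: [1.5, -0.8, 0.3]
width: 0.0607
grip_force: 0.0
time: 40.97
ee_pos: [0.4168, -0.2819, 0.2077]
eef_rot: [1.0, -0.001, 0.0, 0.0]
ft_force: [0.3, 0.3, 0.8]
width: 0.0607
grip_force: 0.0
time: 41.55
ee_pos: [0.417, -0.2818, 0.1209]
eef_rot: [1.0, 0.0, 0.001, 0.0]
ft_force: [0.7, 0.4, -0.3]
width: 0.0609
grip_force: 0.0
```

```bash
p='python3 -m pendant'
$p '[[-0.001,0,0.004,0],[0,0,0,0]]'
$p '[[0,0,0,0],[0,0,0,0],[0,0,0,0],[0,0,0,0],[0,0,0,0],[0,0,0,0],[0,0,0,0]]' 0 30
$p '[[0,0,-0.005,0],[0,0,-0.015,0],[0,0,-0.025,0],[0,0,-0.015,0],[0,0,-0.01,0],[0,0,0,0],[0,0,0,0]]'
$p '[[0.010,-0.014,0,0],[0.018,-0.027,0,0],[0.022,-0.033,0,0],[0.022,-0.033,0,0],[0.022,-0.033,0,0],[0.022,-0.033,0,0],[0.022,-0.033,0,0],[0.018,-0.027,0,0]]'
$p '[[0.012,-0.018,0,0],[0.006,-0.010,0,0],[0,0,0,0],[0,0,0.02,0],[0,0,0.02,0],[0,0,0.018,0],[0,0,0,0],[0,0,0,0]]'
```

```text
time: 41.72
ee_pos: [0.4152, -0.282, 0.1161]
eef_rot: [1.0, -0.0, 0.0, 0.0]
ft_force: [0.8, -0.2, -0.6]
width: 0.0612
grip_force: 0.0
time: 42.3
ee_pos: [0.4149, -0.2817, 0.1156]
eef_rot: [1.0, -0.0, 0.0, -0.0]
ft_force: [-0.6, 0.8, -0.4]
width: 0.0295
grip_force: 30.0
time: 42.88
ee_pos: [0.4147, -0.2817, 0.1852]
eef_rot: [1.0, -0.0, -0.0, 0.0]
ft_force: [-0.4, 0.1, -3.9]
width: 0.0291
grip_force: 30.0
time: 43.55
ee_pos: [0.5712, -0.0457, 0.1839]
eef_rot: [1.0, 0.001, -0.001, -0.001]
ft_force: [1.0, 0.3, -2.9]
width: 0.029
grip_force: 30.0
time: 44.22
ee_pos: [0.5877, -0.0223, 0.1265]
eef_rot: [1.0, -0.001, -0.001, 0.0]
ft_force: [0.5, -0.8, -2.9]
width: 0.0292
grip_force: 30.0
```

Contact is expected near z = 0.1136.

```bash
p='python3 -m pendant'
$p '[[0,-0.001,0.004,0],[0,0,0.004,0],[0,0,0.002,0],[0,0,0.001,0],[0,0,0.001,0],[0,0,0,0],[0,0,0,0]]'
```

```text
time: 44.8
ee_pos: [0.589, -0.0197, 0.1157]
eef_rot: [1.0, -0.0, 0.0, 0.0]
ft_force: [-0.9, -0.4, -3.6]
width: 0.0293
grip_force: 30.0
```

```bash
p='python3 -m pendant'
$p '[[0,0,0.001,0],[0,0,0.001,0],[0,0,0.0005,0],[0,0,0,0],[0,0,0,0]]'
```

```text
time: 45.22
ee_pos: [0.5892, -0.0197, 0.1135]
eef_rot: [1.0, -0.0, 0.0, 0.0]
ft_force: [-1.2, 0.1, 3.6]
width: 0.0295
grip_force: 30.0
```

```bash
p='python3 -m pendant'
$p '[[0,0,0,0],[0,0,0,0],[0,0,0,0],[0,0,0,0],[0,0,-0.02,0],[0,0,-0.03,0],[0,0,-0.035,0],[0,0,-0.035,0]]' 0.7
$p '[[-0.01,0.01,0,0],[-0.02,0.03,0,0],[-0.02,0.03,0,0],[-0.02,0.03,0,0],[-0.02,0.03,0,0],[-0.02,0.03,0,0],[-0.02,0.03,0,0],[-0.02,0.03,0,0]]'
$p '[[-0.01,0.03,0,0],[0,0.03,0,0],[0,0.03,0,0],[0,0.015,0,0],[0,0,0,0],[0,0,0,0]]'
python3 - <<'E'
from h import *
c=shot('top')
im=cv2.resize(c['img'][170:260,205:325],None,fx=6.6,fy=6.6,interpolation=cv2.INTER_CUBIC)
cv2.imwrite('pics/crop7.png',im[:,:,::-1])
cv2.imwrite('pics/t7.png',c['img'][:,:,::-1])
E
```

```text
time: 45.88
ee_pos: [0.5884, -0.0198, 0.2341]
eef_rot: [1.0, -0.0, -0.001, -0.0]
ft_force: [0.8, 0.0, 0.9]
width: 0.0604
grip_force: 0.0
time: 46.55
ee_pos: [0.4376, -0.2411, 0.2332]
eef_rot: [1.0, -0.0, 0.0, 0.0]
ft_force: [0.0, -1.1, -0.5]
width: 0.0608
grip_force: 0.0
time: 47.05
ee_pos: [0.4289, -0.3446, 0.2327]
eef_rot: [1.0, -0.0, -0.0, -0.0]
ft_force: [-0.1, 1.1, -0.4]
width: 0.061
grip_force: 0.0
```

View pics/crop7.png

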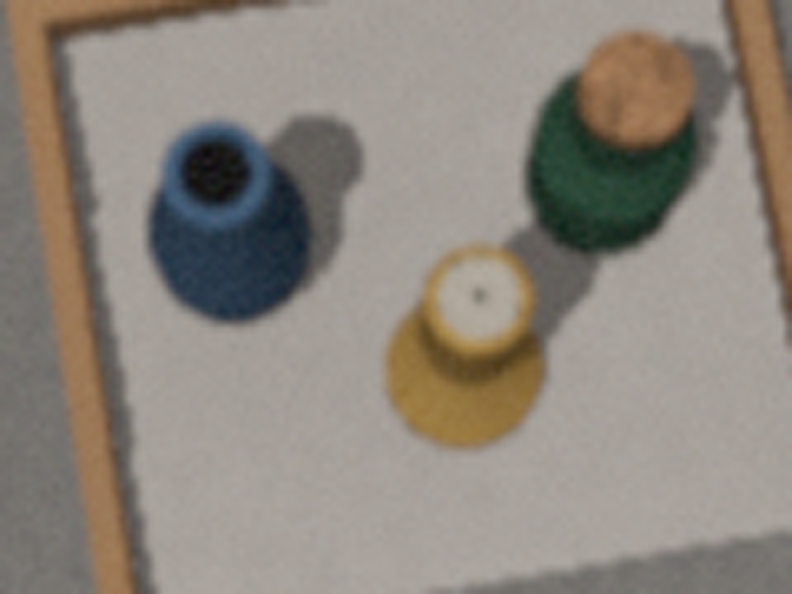

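View pics/t7.png

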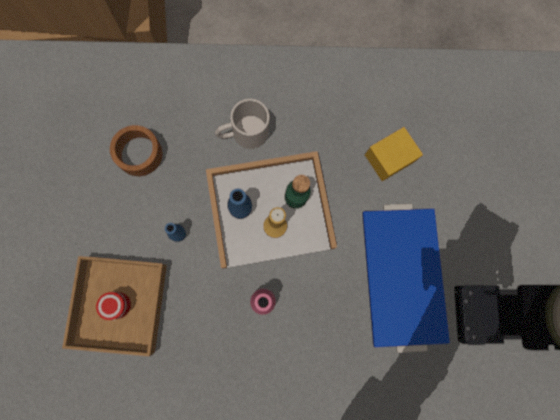

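The ornaments are back within about 2–3 mm: vase (217,170), candle (478,297) and bottle (637,90) in the crop, against (213,170), (470,297) and (637,94) at the start. The tin stands in the carton at (111,306).

```bash
python3 -c "
from bench import r
print(r.close_job())"
```

```text
the job is handed in; nothing more can be done
None
```

The job is handed in: the tin stands upright in the carton, and the vase, candlestick and bottle are back on the tray within about 3 mm of where they started; the robot gave no verdict on hand-in.

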